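# Draw a fuse carrier and hold it up for inspection

### The arm

A 6-joint arm with a two-finger parallel gripper is mounted at the origin on the work surface. World frame = base frame: x ahead of the robot, y to its left, z up, the work surface at z = 0. Lengths are in mm, angles in rad, forces in N, time in s.
With the tool pointing down it reaches from about 350 to 875 mm from the base axis. Payload 4.2 kg.
Tool frame: the origin (TCP) lies midway between the tips of the shut fingers; the grasp point (between the pads) lies 19 mm behind it (arm.hold_point_z is the distance from the TCP to the grasp point, in mm); z points along the fingers, y is the line along which they close (so a half turn about z gives the same grasp; the last joint's range is limited). The gripper opens to 85 mm and grips with 20 to 120 N. Pads are 22 mm wide; open, the fingers measure 114 mm over their backs; the gripper's body (76 mm by 85 mm) begins 54 mm behind the grasp point. The pads swing forward as they close: fully open they stand 13 mm farther back than shut.
Start: joints at [-1.016, 0.385, 0.008, 0, -1.194, -0.259], TCP at [182.207, -597.829, 231.312] pointing down, gripper open.
Joint ranges: [-3.14, 3.14], [-1.21, 2.06], [-1.07, 1.41], [-3.16, 2.05], [-2.99, -0.16], [-3.1, 3.1]. Speed limits (rad/s): [2.79, 2.79, 3.14, 3.14, 3.14, 3.14].

### API

Orientations are given as a unit quaternion [x, y, z, w].
In Python, from bench import arm, vision gives the robot as it stands. The module is installed in compiled form; this text tells all that it offers.
- The arm moves only by the tool servo_tool, never from a script. Its argument "plan" is a list of rows, each a list of 7 numbers: the shift along the world's x, y, z each as a share of 300 mm, from -1 to 1, then the turn, a rotation vector about the world's x, y, z each as a share of 2 rad, from -1 to 1, then the opening, from 0 (shut) to 1 (fully open). A call has 1 to 20 rows; each row shifts and turns the commanded pose from where the row before left it; what a row does not reach is not made up. A row lasts 1/8 s, in which the tool goes at most 62.5 mm and 10.7 degrees, less where a joint would pass 70% of its speed; a pose out of reach is approached as far as the arm can. A call with a number of a shift or a turn outside -1 to 1 is refused whole. A call with a gripper value outside its range is refused whole. The fingers move at their own pace and stop on an object; the grip force is fixed at half the most. Time passes only in rows, so rows that do not move let the fingers close. It gives the time, the measured TCP pose, the force, the opening and the grip force at its end, in the units of the state.
- arm.read_state(): the state, without advancing time (a new reading comes with each control period).
- vision.get_image(name): name is "scene" or "side" or "wrist"; returns a dict with "image" (384x512x3 uint8, red, green, blue), "z_map" (384x512 float32, mm along the optical axis (not along the pixel's ray), 0 where there is no reading), "K" (3x3 intrinsics, pixels), "world_to_cam" (4x4, takes a point from world to camera coordinates); the wrist camera has in their place "mount" (4x4, takes a point from camera to tool coordinates, whose origin is the TCP and whose axes are the flange's). Camera axes: x right, y down, z forward; pixel columns grow to the right and rows downward; lengths in mm; the calibration is good to about 2 mm. A picture is of the moment at which its call begins: read the wrist's pose just before it.
- arm.job_done(): hands the job in; it is judged then, once.
The state is a dict: "clock": time; "joints": joint angles; "joint_vel": joint speeds; "joint_efforts": joint torques, N m; "position": TCP position; "ee_rot": TCP orientation; "contact_force": force on the tool from outside, world axes, zero at the start; "wrist_torque": the same for the moment, N m; "gripper_width": finger opening in mm; "grasp_force": force on a finger pad.
Only numpy, scipy, OpenCV 4.12 (cv2) and the standard library are available. Lean on these libraries where they do the work, as an engineer would, in place of code of your own. Each camera call takes 0.05 s, during which the arm holds its last target. There are 200 camera calls.

### The job

Check the red fuse: lift the loose cover off the fuse box by its handle and set it down (do not drop it) flat in the middle of the green mat, letting go of it. Then draw the red fuse carrier out of its socket, tip it at least 45 degrees over from upright so that the contacts under it can be seen, and finish while still holding it still in the gripper, all of it at least 20 cm above the bench. Leave the grey fuse carrier in its socket and the screwdriver, tape roll and spanner where they lie.

Things in the scene. Friction and masses are not known exactly. Their poses are not given: they have to be found in the camera images.
- fusebox: Grey open-topped metal fuse box lying on its back, fixed, 200 (its x) x 150 (its y) x 80 mm high outside, 5 mm walls. Origin: centre of its underside; z up. Brass pins 6 mm thick stand 10 mm above the rim at x = -86 and +86 mm, y = 0, to locate the cover, on 16 mm round bosses inside the end walls. Cable glands stick 14 mm out of the +x end.
- sockets (a point): Middle of the top of the black socket block (130 x 50 mm) inside the fuse box, 40 mm above the bench, on the box's centre. Its two sockets are 40 mm either side of this point along the box's x. A white terminal strip, 25 mm high and 12 mm wide, runs along the inside of the box's +y wall.
- cover: Loose aluminium cover plate, 200 (its x) x 150 (its y) x 5 mm, about 0.25 kg, one yellow stripe, lying on the rim of the fuse box with its two 9 mm holes over the pins; lift it straight up by at least 15 mm to clear them. Origin: centre of its underside; z up. Its black bridge handle stands in the middle of its top, along its x axis.
- cover_handle (a point): Middle of the black handle bar of the cover, 35 mm above the cover's underside. The bar is 80 mm long (cover's x), 14 mm wide (cover's y) and 12 mm high, its top 41 mm above the cover's underside; 24 mm of clear height below it over the plate, with legs 10 mm wide 35 mm either side of the middle.
- red_fuse: Red fuse carrier, loose, about 70 g, upright in either socket under the cover: red head 30 (its x) x 26 (its y) x 36 mm high over a white plug 16 x 12 x 24 mm with copper contacts. Origin: centre of the plug's underside, 16 mm above the bench when seated; z from plug to head, top at 60 mm. The plug slides freely in the socket, 1 mm play each side: draw it straight up 25 mm or more.
- red_fuse_head (a point): Centre of the red carrier's head, 42 mm above its origin: the place to grip.
- grey_fuse: Grey fuse carrier of the same shape and size in the other socket (80 mm from the red one, centre to centre); must stay there. Origin as for the red one.
- mat: Thin green mat fixed on the bench, 240 (its x) x 190 (its y) x 3 mm. Origin: centre of its underside, on the bench; the cover is laid on it.
- screwdriver: Screwdriver, 180 mm long, lying on the bench between box and mat, roughly along x; a bystander. Origin: about its middle.
- tape_roll: Blue ring (tape roll core), 90 mm across, 25 mm high, at the robot's left; a bystander. Origin: centre of its underside.
- spanner: Steel spanner 170 mm long lying at the robot's right; a bystander. Origin: about its middle.
Not all that is in view belongs to the job. Of the things that look like the cover, the largest one is meant.

How it is judged (in metres and radians):
On the way, in this order (a step that is already met when the one before it is completed fails the run):
1. the cover lies flat on the mat, let go (x of cover in the frame of mat between -0.05 and 0.05 m and y of cover in the frame of mat between -0.05 and 0.05 m and z of cover in the frame of mat below 0.01 m and angle between cover's own z axis and vertical below 0.06 rad and contact force between the fingers and cover below 0.1 N and linear speed of cover below 0.02 m/s), for 0.3 s.
2. the red carrier is held, drawn clear of its socket (contact force between the fingers and red_fuse above 1 N and contact force between red_fuse and fusebox below 0.1 N and height (world z) of red_fuse above 0.045 m), for 0.1 s.
At the end, for the whole second after the job is handed in: Red carrier in the fingers (over 1 N), touching nothing else of the job, plug end and head over 180 mm up, tipped over 41 degrees (0.72 rad) from upright, still; cover flat on the mat, let go, centre within 50 mm of the mat centre in its x and y; grey carrier within 12 mm of its start (all of step 1 and contact force between the fingers and red_fuse above 1 N and contact force between red_fuse and fusebox below 0.1 N and contact force between red_fuse and cover below 0.1 N and contact force between red_fuse and mat below 0.1 N and contact force between red_fuse and grey_fuse below 0.1 N and height (world z) of each of red_fuse, red_fuse_head above 0.18 m and angle between red_fuse's own z axis and vertical above 0.72 rad and linear speed of red_fuse below 0.03 m/s and angular speed of red_fuse below 0.3 rad/s and distance of grey_fuse from where it was at the start of the episode below 0.012 m and angle between grey_fuse's own z axis and vertical below 0.15 rad); the arm keeps its last pose, push and grip.
It fails at once if the cover is dropped or thrown (moves faster than 0.7 m/s out of the fingers) (linear speed of cover above 0.7 m/s and contact force between the fingers and cover below 0.1 N).
It fails at once if the red carrier is dropped or thrown (moves faster than 0.7 m/s out of the fingers) (linear speed of red_fuse above 0.7 m/s and contact force between the fingers and red_fuse below 0.1 N).
It fails at once if the grey carrier is drawn or tipped (distance of grey_fuse from where it was at the start of the episode above 0.012 m or angle between grey_fuse's own z axis and vertical above 0.3 rad).
It fails at once if the screwdriver, tape roll or spanner is shifted by more than 30 mm (distance of any of screwdriver, tape_roll, spanner from where it was at the start of the episode above 0.03 m).
It also fails if it takes over 64 s, if anything falls off the work surface, if the arm or the gripper's body presses on something with over 40 N, if the wrist force passes 120 N, or if a joint passes its speed limit or range.

## Working session

There is one attempt and no reset: what is moved stays moved. The work goes in short steps, Python scripts to look and compute and a tool call to move; the robot and the scene stay as the last step left them, time stands still between calls to the robot, and variables do not carry over. Pictures are saved under pics/ and viewed, at most 10 in all, crops included, and the job is handed in when it is done.

Besides the shell and the picture viewer there is one more tool, called after "Call:" in YAML: its name, and indented under it one key for each argument. servo_tool: Moves the arm, as the interface text tells. Its arguments: {"type":"object","properties":{"plan":{"type":"array"}},"required":["plan"]}

```bash
mkdir -p pics
cat > h.py <<'E'
import numpy as np, cv2
from scipy.spatial.transform import Rotation as R
from bench import arm, vision
def shot(n):
    s=arm.read_state(); d=vision.get_image(n)
    if n=="wrist":
        T=np.eye(4);T[:3,:3]=R.from_quat(s["ee_rot"]).as_matrix();T[:3,3]=s["position"]
        d["c2w"]=T@d["mount"]
    else: d["c2w"]=np.linalg.inv(d["world_to_cam"])
    return d
def cloud(d):
    z=d["z_map"];v,u=np.indices(z.shape)
    p=np.stack([u,v,np.ones_like(z)],-1)@np.linalg.inv(d["K"]).T*z[...,None]
    P=p@d["c2w"][:3,:3].T+d["c2w"][:3,3]; P[z<=0]=np.nan; return P
def ray(d,u,v,h):
    r=d["c2w"][:3,:3]@np.linalg.inv(d["K"])@[u,v,1];o=d["c2w"][:3,3]
    return o+r*(h-o[2])/r[2]
def save(d,n,crop=None,f=1):
    i=cv2.cvtColor(d["image"],cv2.COLOR_RGB2BGR)
    if crop: a,b,c,e=crop;i=i[b:e,a:c]
    cv2.imwrite("pics/"+n,cv2.resize(i,None,fx=f,fy=f,interpolation=cv2.INTER_CUBIC))
E
python3 - <<'E'
from h import *
a=shot("scene");b=shot("side");save(a,"a.png",f=1.5);save(b,"b.png",f=1.5)
print(arm.read_state()); print(a["c2w"],b["c2w"],a["K"])
E
```

```text
{'clock': 0.1, 'joints': array([-1.01639701e+00,  3.85469205e-01,  6.72525174e-03, -4.37509788e-04,
       -1.19399227e+00, -2.58613111e-01]), 'joint_vel': array([ 0.00025325, -0.0021593 ,  0.0041313 ,  0.00314416, -0.00070324,
        0.00202227]), 'joint_efforts': array([ 9.33702609e-05, -3.93319845e+01,  1.88929939e+01,  4.19788465e+00,
       -2.58072643e-03,  6.50885084e-06]), 'position': array([ 182.04710534, -597.33826562,  230.32233547]), 'ee_rot': array([-1.47274682e-01,  9.89095135e-01,  9.71304416e-04, -1.96760770e-04]), 'contact_force': array([-0.07375947,  0.3628348 , -0.26584037]), 'wrist_torque': array([-0.02516237,  0.05771904, -0.00697023]), 'grasp_force': 0.0, 'gripper_width': 85.53653674245658}
[[ 6.94091250e-01  4.60136752e-01 -5.53634813e-01  1.08230979e+03]
 [ 7.19887009e-01 -4.43462209e-01  5.33951274e-01 -5.77930350e+02]
 [ 1.74488195e-04 -7.69165417e-01 -6.39049709e-01  7.65660792e+02]
 [ 0.00000000e+00  0.00000000e+00  0.00000000e+00  1.00000000e+00]] [[-6.95283359e-01 -3.77631742e-01  6.11535215e-01 -3.51728904e+02]
 [-7.18503976e-01  3.86797213e-01 -5.78048400e-01  8.02220697e+02]
 [-1.82506928e-02 -8.41297916e-01 -5.40263573e-01  8.51429936e+02]
 [ 0.00000000e+00  0.00000000e+00  0.00000000e+00  1.00000000e+00]] [[364.28152156   0.         255.72388979]
 [  0.         364.28152156 190.28907922]
 [  0.           0.           1.        ]]
```

View pics/a.png

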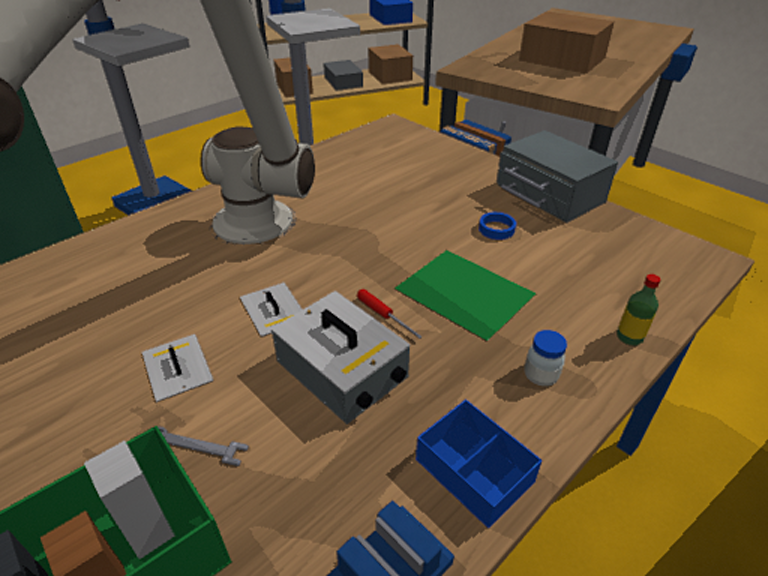

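View pics/b.png

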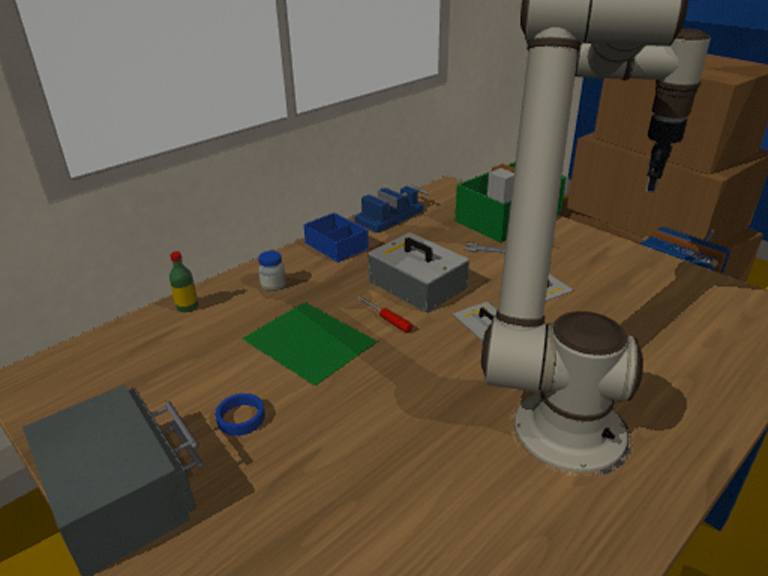

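The scene view (at 1.5x) shows three cover-like plates: (340,335) on the fuse box, (270,307) on the bench and (178,367) on the bench. The one on the box is the largest and lies on the rim, so that is the one meant. The mat is at (465,295), the screwdriver at (390,312) between box and mat, the spanner at (205,447) and the tape roll at (497,225). The side view agrees: box cover (418,255), mat (310,342). Next I'll measure them and crop the cover to confirm.

Run:
```python
from h import *
out=[]
for n,box,mb in (("scene",(170,180,285,290),(255,155,370,235)),("side",(235,145,325,215),(155,195,260,262))):
    d=shot(n);P=cloud(d);hsv=cv2.cvtColor(d["image"],cv2.COLOR_RGB2HSV)
    def sub(b): m=np.zeros(hsv.shape[:2],bool);m[b[1]:b[3],b[0]:b[2]]=1;return m
    z=P[...,2]
    dark=sub(box)&(hsv[...,2]<60)&(z>100)&(z<150)
    Q=P[dark];top=Q[Q[:,2]>np.nanpercentile(Q[:,2],90)-5]
    r=cv2.minAreaRect(top[:,:2].astype(np.float32))
    print(n,"handle",len(Q),np.percentile(Q[:,2],[5,50,95]).round(1),r)
    pl=sub(box)&(z>78)&(z<93);Q=P[pl]
    print(" plate",len(Q),np.median(Q[:,2]),cv2.minAreaRect(Q[:,:2].astype(np.float32)))
    g=sub(mb)&(hsv[...,0]>45)&(hsv[...,0]<85)&(hsv[...,1]>100)
    c=max(cv2.findContours(g.astype(np.uint8),0,2)[0],key=cv2.contourArea)
    pts=np.array([ray(d,u,v,3)[:2] for u,v in c[:,0]],np.float32)
    print(" mat",np.nanmedian(z[g]),cv2.minAreaRect(pts))
    bl=sub((290,130,365,170) if n=="scene" else (130,250,190,300))&(hsv[...,0]>100)&(hsv[...,0]<130)&(hsv[...,1]>150)&(z>15)&(z<40)
    print(" tape",np.nanmedian(P[bl],0))
    re=sub((230,180,290,235) if n=="scene" else (235,190,280,225))
    re&=((hsv[...,0]<6)|(hsv[...,0]>174))&(hsv[...,1]>150)
    print(" driver",np.nanmin(P[re],0),np.nanmax(P[re],0))
    if n=="scene": save(d,"c.png",(150,170,300,290),5)
```

```text
scene handle 187 [103.8 120.  122.5] ((538.3396606445312, -163.3238983154297), (79.81612396240234, 15.00107479095459), 1.9662189483642578)
 plate 3032 85.06009589623051 ((537.5775756835938, -162.90347290039062), (203.57359313964844, 152.14349365234375), 0.42106011509895325)
 mat 2.9501096115041037 ((554.3961181640625, 173.1273956298828), (238.7434844970703, 189.86891174316406), 4.32492208480835)
 tape [460.67826308 410.4742329   23.17839211]
 driver [414.66158124 -18.41384376   1.26140885] [504.20224686  21.76885809  28.3585919 ]
side handle 92 [103.9 117.9 124.5] ((537.7601928710938, -156.44427490234375), (75.90850067138672, 13.491158485412598), 0.5738521814346313)
 plate 1129 86.60675237398368 ((538.889892578125, -160.62411499023438), (207.2898406982422, 158.6627197265625), 1.2551226615905762)
 mat 5.1305814815420945 ((556.9041748046875, 176.10565185546875), (239.85362243652344, 190.00848388671875), 4.285780906677246)
 tape [450.02906939 421.64833225  24.71663626]
 driver [412.26251426  -8.4143084   -1.96266319] [501.48607209  14.04120385  29.86182548]
```

View pics/c.png

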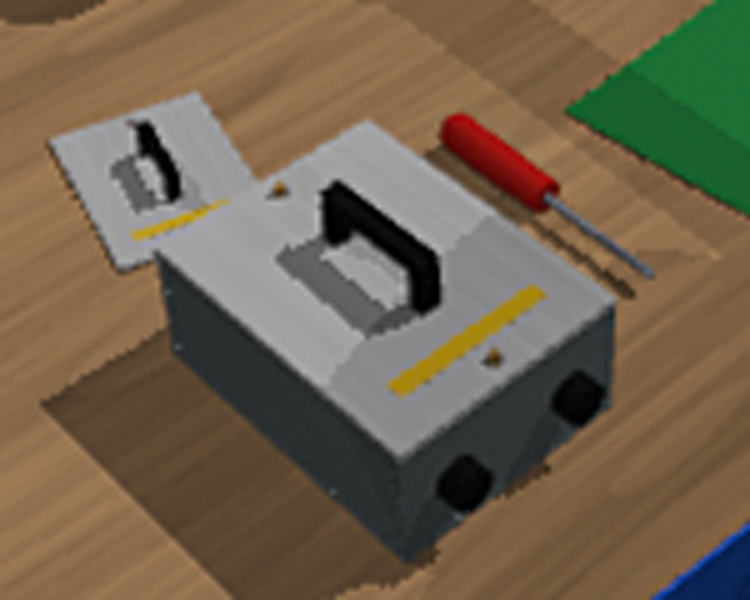

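The crop confirms the cover on the box: pins come through its two holes and it carries one stripe. The two views agree within a few mm: handle at (538,-162), its top at z 121 and the plate top at 85, as described. I'll move above the handle.

Call:
servo_tool:
  plan:
    - [0.05,0.06,0,0,0,-0.006,1]
    - [0.099,0.121,0,0,0,-0.0114,1]
    - [0.099,0.121,0,0,0,-0.0114,1]
    - [0.099,0.121,0,0,0,-0.0114,1]
    - [0.099,0.121,0,0,0,-0.0114,1]
    - [0.099,0.121,0,0,0,-0.0114,1]
    - [0.099,0.121,0,0,0,-0.0114,1]
    - [0.099,0.121,0,0,0,-0.0114,1]
    - [0.099,0.121,0,0,0,-0.0114,1]
    - [0.099,0.121,0,0,0,-0.0114,1]
    - [0.099,0.121,0,0,0,-0.0114,1]
    - [0.099,0.121,0,0,0,-0.0114,1]
    - [0.05,0.06,0,0,0,-0.006,1]
    - [0,0,0,0,0,0,1]
    - [0,0,0,0,0,0,1]

```text
clock: 2.08
position: [538.4, -162.8, 231.1]
ee_rot: [-0.01, 1.0, 0.0, -0.0]
contact_force: [0.1, -1.1, 0.2]
gripper_width: 85.2
grasp_force: 0.0
```

Run:
```python
from h import *
s=arm.read_state();print(s["position"],R.from_quat(s["ee_rot"]).as_matrix().round(4),s["joints"])
d=shot("wrist");P=cloud(d);hsv=cv2.cvtColor(d["image"],cv2.COLOR_RGB2HSV);save(d,"w1.png")
z=P[...,2];m=(z>112)&(z<128)&(hsv[...,2]<70)&(abs(P[...,0]-538)<60)&(abs(P[...,1]+162)<40)
print(m.sum(),np.median(z[m]),cv2.minAreaRect(P[m][:,:2].astype(np.float32)),np.nanmedian(z[(z>75)&(z<95)]))
```

```text
[ 538.3742262  -162.75593775  231.08986253] [[-9.998e-01 -2.090e-02 -8.000e-04]
 [-2.090e-02  9.998e-01  1.000e-04]
 [ 8.000e-04  1.000e-04 -1.000e+00]] [-5.51570595e-03  2.79148148e-01 -1.48241355e-01 -5.91706788e-05
 -1.14422167e+00 -1.54432386e+00]
1547 120.81745702793324 ((536.654052734375, -161.56539916992188), (79.09957885742188, 13.578474044799805), 0.48557695746421814) 84.9406253325418
```

View pics/w1.png

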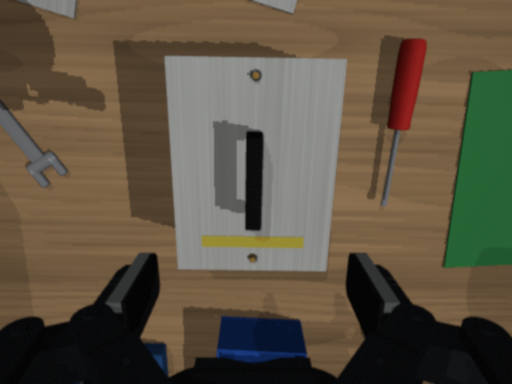

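The wrist view shows the handle at (254,180) between the fingers, with the plate square to the tool; its measured place is (537,-161.6, top 120.8). I'll descend to TCP z≈96 and close.

Call:
servo_tool:
  plan:
    - [0,0.003,-0.1,0,0,0,1]
    - [0,0,-0.1,0,0,0,1]
    - [0,0,-0.1,0,0,0,1]
    - [0,0,-0.08,0,0,0,1]
    - [0,0,-0.045,0,0,0,1]
    - [0,0,-0.025,0,0,0,1]
    - [0,0,0,0,0,0,1]
    - [0,0,0,0,0,0,0]
    - [0,0,0,0,0,0,0]
    - [0,0,0,0,0,0,0]
    - [0,0,0,0,0,0,0]
    - [0,0,0,0,0,0,0]
    - [0,0,0,0,0,0,0]

```text
clock: 3.75
position: [539.2, -161.6, 96.7]
ee_rot: [-0.011, 1.0, -0.0, 0.0]
contact_force: [-1.2, 0.9, 3.0]
gripper_width: 12.6
grasp_force: 59.4
```

Call:
servo_tool:
  plan:
    - [0,0,0.02,0,0,0,0]
    - [0,0,0.03,0,0,0,0]
    - [0,0,0.05,0,0,0,0]
    - [0,0,0.06,0,0,0,0]
    - [0,0,0.08,0,0,0,0]
    - [0,0,0.08,0,0,0,0]
    - [0,0,0.05,0,0,0,0]
    - [0,0,0,0,0,0,0]

```text
clock: 4.75
position: [539.5, -161.6, 208.8]
ee_rot: [-0.011, 1.0, -0.0, 0.002]
contact_force: [0.4, 0.0, -2.7]
gripper_width: 12.3
grasp_force: 58.8
```

Run:
```python
from h import *
s=arm.read_state();print(s["position"],s["ee_rot"],s["gripper_width"])
d=shot("scene");P=cloud(d);hsv=cv2.cvtColor(d["image"],cv2.COLOR_RGB2HSV)
save(d,"d.png",(150,120,300,270),4)
z=P[...,2]
m=(hsv[...,1]<40)&(z>120)&(z<220)&(abs(P[...,0]-538)<120)&(abs(P[...,1]+162)<90)&(hsv[...,2]>90)
Q=P[m];zc=np.median(Q[:,2]);Q=Q[abs(Q[:,2]-zc)<12]
A=np.c_[Q[:,:2]-[538,-162],np.ones(len(Q))];print(zc,np.linalg.lstsq(A,Q[:,2],rcond=None)[0],cv2.minAreaRect(Q[:,:2].astype(np.float32)))
m=((hsv[...,0]<6)|(hsv[...,0]>174))&(hsv[...,1]>150)&(abs(P[...,0]-538)<90)&(abs(P[...,1]+162)<60)&(z>20)&(z<100)
print(m.sum(),P[m].min(0) if m.any() else 0,P[m].max(0) if m.any() else 0)
```

```text
[ 539.47709686 -161.62648631  208.78108921] [-1.05075285e-02  9.99943643e-01 -1.75550220e-05  1.51740842e-03] 12.346815813419884
197.21559617359912 [ 1.70607983e-03 -3.51453869e-04  1.97161574e+02] ((538.2701416015625, -162.3870849609375), (201.93589782714844, 152.29002380371094), 0.8671285510063171)
131 [ 477.26378642 -177.01374856   37.78107695] [ 603.83555288 -147.72346723   79.00214983]
```

View pics/d.png

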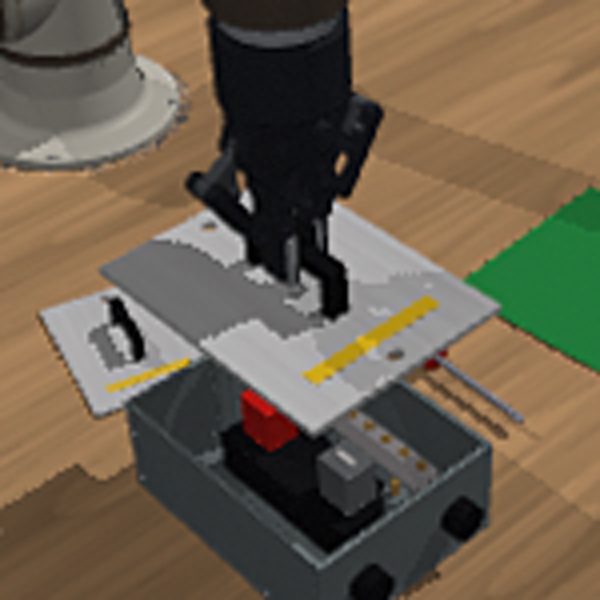

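The cover is held level (tilt under 0.2°) above the box. The red carrier is in the -x socket, at crop (268,418), and the grey one at +x (345,478). I'll carry the cover over the mat and lower it.

Call:
servo_tool:
  plan:
    - [0,0.03,0,0,0,0,0]
    - [0.005,0.06,0,0,0,0,0]
    - [0.005,0.09,0,0,0,0,0]
    - [0.005,0.11,0,0,0,0,0]
    - [0.005,0.12,0,0,0,0,0]
    - [0.006,0.12,0,0,0,0,0]
    - [0.006,0.12,0,0,0,0,0]
    - [0.005,0.12,0,0,0,0,0]
    - [0.005,0.11,0,0,0,0,0]
    - [0.005,0.1,-0.02,0,0,0,0]
    - [0.005,0.08,-0.04,0,0,0,0]
    - [0.005,0.05,-0.07,0,0,0,0]
    - [0,0.02,-0.09,0,0,0,0]
    - [0,0,-0.1,0,0,0,0]
    - [0,0,-0.1,0,0,0,0]
    - [0,0,-0.08,0,0,0,0]
    - [0,0,-0.05,0,0,0,0]
    - [0,0,-0.03,0,0,0,0]
    - [0,0,0,0,0,0,0]

```text
clock: 7.18
position: [555.9, 177.4, 33.0]
ee_rot: [-0.011, 1.0, -0.0, -0.0]
contact_force: [0.3, 0.7, -2.1]
gripper_width: 12.9
grasp_force: 58.7
```

Call:
servo_tool:
  plan:
    - [0,0,-0.015,0,0,0,0]
    - [0,0,-0.015,0,0,0,0]
    - [0,0,-0.007,0,0,0,0]
    - [0,0,-0.003,0,0,0,0]
    - [0,0,0,0,0,0,0]

```text
clock: 7.8
position: [556.1, 177.4, 21.4]
ee_rot: [-0.01, 1.0, 0.0, 0.0]
contact_force: [-0.3, 0.6, -2.4]
gripper_width: 12.7
grasp_force: 58.8
```

Call:
servo_tool:
  plan:
    - [0,0,-0.004,0,0,0,0]
    - [0,0,-0.003,0,0,0,0]
    - [0,0,0,0,0,0,0]

```text
clock: 8.18
position: [556.1, 177.4, 19.7]
ee_rot: [-0.011, 1.0, 0.0, 0.0]
contact_force: [-1.7, -0.3, 2.9]
gripper_width: 13.1
grasp_force: 59.4
```

Force turned from -2.4 N (the cover's weight) to +2.9 N, so the cover is on the mat. Releasing, then up.

Call:
servo_tool:
  plan:
    - [0,0,0,0,0,0,0.3]
    - [0,0,0,0,0,0,0.6]
    - [0,0,0,0,0,0,1]
    - [0,0,0,0,0,0,1]
    - [0,0,0,0,0,0,1]
    - [0,0,0.04,0,0,0,1]
    - [0,0,0.1,0,0,0,1]
    - [0,0,0.15,0,0,0,1]
    - [0,0,0.15,0,0,0,1]
    - [0,0,0.15,0,0,0,1]
    - [-0.01,-0.05,0.1,0,0,0,1]
    - [-0.02,-0.1,0.05,0,0,0,1]
    - [-0.03,-0.15,0,0,0,0,1]
    - [-0.03,-0.15,0,0,0,0,1]
    - [-0.04,-0.15,0,0,0,0,1]
    - [-0.04,-0.15,0,0,0,0,1]
    - [-0.04,-0.15,0,0,0,0,1]
    - [-0.02,-0.13,0,0,0,0,1]
    - [0,-0.07,0,0,0,0,1]
    - [0,0,0,0,0,0,1]

```text
clock: 10.68
position: [486.7, -153.8, 242.0]
ee_rot: [-0.009, 1.0, -0.0, 0.001]
contact_force: [-0.4, 0.4, 0.8]
gripper_width: 85.2
grasp_force: 0.0
```

```bash
cat > m.py <<'E'
from h import *
s=arm.read_state();print(s["position"],s["ee_rot"],s["joints"].round(3),s["gripper_width"])
for n in ("scene","side","wrist"):
    d=shot(n);P=cloud(d);hsv=cv2.cvtColor(d["image"],cv2.COLOR_RGB2HSV);z=P[...,2]
    m=(hsv[...,1]<45)&(hsv[...,2]>80)&(abs(z-8)<6)&(abs(P[...,0]-556)<140)&(abs(P[...,1]-175)<100)
    if m.sum()>50:print(n,"cover",m.sum(),np.median(z[m]),cv2.minAreaRect(P[m][:,:2].astype(np.float32)))
    m=((hsv[...,0]<6)|(hsv[...,0]>174))&(hsv[...,1]>120)&(abs(P[...,0]-500)<60)&(abs(P[...,1]+162)<50)&(z>20)&(z<100)
    if m.sum():
        zt=np.percentile(z[m],90);t=m&(abs(z-zt)<4);print(n,"red",m.sum(),zt,cv2.minAreaRect(P[t][:,:2].astype(np.float32)))
    if n=="wrist":save(d,"w2.png")
E
python3 m.py
```

```text
[ 486.68441264 -153.76442076  241.96249579] [-9.23464147e-03  9.99957228e-01 -4.28583624e-05  5.12059640e-04] [ 0.012  0.18  -0.252  0.    -1.138 -1.565] 85.20057697865057
scene cover 1601 7.86534972357606 ((555.6238403320312, 177.82769775390625), (201.59764099121094, 157.50958251953125), 0.0341474823653698)
scene red 192 76.83454070896867 ((497.1981506347656, -163.73377990722656), (26.64042854309082, 32.34140396118164), 89.01052856445312)
side cover 1419 9.98572540730379 ((556.0515747070312, 179.6136474609375), (204.057373046875, 154.25868225097656), 0.5220867991447449)
side red 122 78.23714635025867 ((499.6119384765625, -159.20828247070312), (34.19145965576172, 26.574169158935547), 6.2270827293396)
wrist cover 7780 7.745088602232926 ((556.1658935546875, 151.32199096679688), (204.8011016845703, 99.45333099365234), 1.2808284759521484)
wrist red 986 76.54254498235213 ((496.7117614746094, -161.5489044189453), (29.784286499023438, 25.044769287109375), 0.4053283631801605)
```

View pics/w2.png

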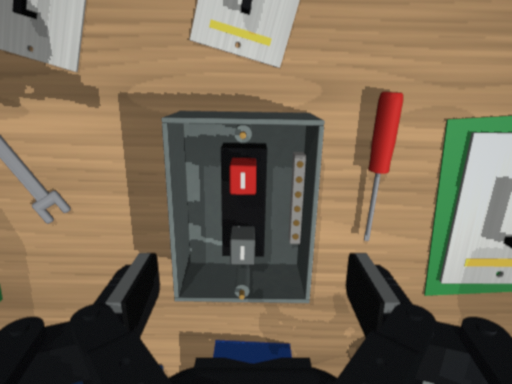

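The wrist view shows the open box with the red head at (243,176) and the grey at (242,246). The cover lies on the mat, about 3 mm off its centre. The red head measures (497,-161.6), top 76.5, agreeing across the views. I'll go down with a half opening to clear the walls and terminal strip, and grip at TCP z≈46, above the socket block at 40.

Call:
servo_tool:
  plan:
    - [0.017,-0.013,0,0,0,0,0.65]
    - [0.017,-0.013,-0.03,0,0,0,0.65]
    - [0,0,-0.08,0,0,0,0.65]
    - [0,0,-0.1,0,0,0,0.65]
    - [0,0,-0.12,0,0,0,0.65]
    - [0,0,-0.12,0,0,0,0.65]
    - [0,0,-0.08,0,0,0,0.65]
    - [0,0,-0.04,0,0,0,0.65]
    - [0,0,-0.02,0,0,0,0.65]
    - [0,0,0,0,0,0,0.65]

```text
clock: 12.08
position: [497.6, -160.4, 64.4]
ee_rot: [-0.011, 1.0, -0.0, 0.0]
contact_force: [0.3, -0.0, -0.1]
gripper_width: 55.0
grasp_force: 0.0
```

Call:
servo_tool:
  plan:
    - [0,-0.004,-0.03,0,0,0,0.65]
    - [0,0,-0.02,0,0,0,0.65]
    - [0,0,-0.01,0,0,0,0.65]
    - [0,0,0,0,0,0,0.5]
    - [0,0,0,0,0,0,0.4]
    - [0,0,0,0,0,0,0]
    - [0,0,0,0,0,0,0]
    - [0,0,0,0,0,0,0]
    - [0,0,0,0,0,0,0]
    - [0,0,0,0,0,0,0]

```text
clock: 13.32
position: [497.6, -161.6, 46.6]
ee_rot: [-0.011, 1.0, -0.0, 0.0]
contact_force: [0.2, 1.1, 3.9]
gripper_width: 25.4
grasp_force: 59.2
```

Gripped at 25.4 mm, matching the 26 mm head. I'll draw it straight up.

Call:
servo_tool:
  plan:
    - [0,0,0.015,0,0,0,0]
    - [0,0,0.025,0,0,0,0]
    - [0,0,0.04,0,0,0,0]
    - [0,0,0.06,0,0,0,0]
    - [0,0,0.08,0,0,0,0]
    - [0,0,0.1,0,0,0,0]
    - [0,0,0.12,0,0,0,0]
    - [0,0,0.12,0,0,0,0]
    - [0,0,0.12,0,0,0,0]
    - [0,0,0.12,0,0,0,0]
    - [0,0,0.12,0,0,0,0]
    - [0,0,0.1,0,0,0,0]
    - [0,0,0.06,0,0,0,0]
    - [0,0,0.03,0,0,0,0]
    - [0,0,0,0,0,0,0]

```text
clock: 15.2
position: [496.9, -161.6, 379.5]
ee_rot: [-0.01, 1.0, 0.0, 0.0]
contact_force: [0.3, 0.2, -0.3]
gripper_width: 25.4
grasp_force: 58.9
```

Call:
servo_tool:
  plan:
    - [0,0,0,0,-0.03,0,0]
    - [0,0,0,0,-0.05,0,0]
    - [0,0,0,0,-0.05,0,0]
    - [0,0,0,0,-0.05,0,0]
    - [0,0,0,0,-0.05,0,0]
    - [0,0,0,0,-0.05,0,0]
    - [0,0,0,0,-0.05,0,0]
    - [0,0,0,0,-0.05,0,0]
    - [0,0,0,0,-0.05,0,0]
    - [0,0,0,0,-0.05,0,0]
    - [0,0,0,0,-0.03,0,0]
    - [0,0,0,0,0,0,0]
    - [0,0,0,0,0,0,0]
    - [0,0,0,0,0,0,0]

```text
clock: 16.95
position: [497.6, -162.3, 379.8]
ee_rot: [-0.01, 0.873, -0.005, 0.488]
contact_force: [1.1, 0.1, -0.3]
gripper_width: 25.0
grasp_force: 59.0
```

Run:
```python
from h import *
s=arm.read_state();M=R.from_quat(s["ee_rot"]).as_matrix()
print(s["position"],M[:,2],np.degrees(np.arccos(-M[2,2])),s["joints"].round(2),s["joint_vel"].round(3),s["gripper_width"],s["grasp_force"])
d=shot("scene");save(d,"e.png",(130,60,400,250),2.9)
P=cloud(d);hsv=cv2.cvtColor(d["image"],cv2.COLOR_RGB2HSV)
m=((hsv[...,0]<6)|(hsv[...,0]>174))&(hsv[...,1]>120)&(P[...,2]>150)&(abs(P[...,0]-500)<120)
print(m.sum(),P[m].min(0),P[m].max(0))
```

```text
[ 497.61614846 -162.30276986  379.82907243] [ 0.85218202  0.00116344 -0.52324415] 58.44988445903779 [-0.01 -0.25 -0.64 -0.08 -0.16 -1.46] [ 0.002 -0.001 -0.002 -0.004 -0.001  0.001] 24.980556957999354 59.03283476829529
209 [ 456.20959856 -176.47118068  368.93657118] [ 512.75803932 -146.11292127  407.97701385]
```

View pics/e.png

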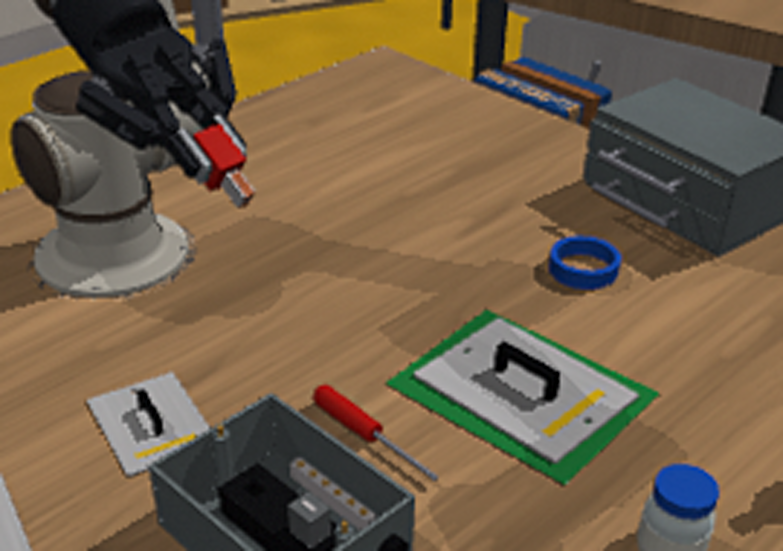

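The picture shows the red carrier tipped in the fingers at (222,160) with its contacts visible. The cover is on the mat and the grey carrier in its socket at (310,513). Joint 5 sits at its range end, so I'll ease back a little (still over 50°) before handing in.

Call:
servo_tool:
  plan:
    - [0,0,0,0,0.02,0,0]
    - [0,0,0,0,0.03,0,0]
    - [0,0,0,0,0,0,0]
    - [0,0,0,0,0,0,0]
    - [0,0,0,0,0,0,0]
    - [0,0,0,0,0,0,0]

```text
clock: 17.75
position: [496.9, -162.3, 379.1]
ee_rot: [-0.01, 0.896, -0.004, 0.444]
contact_force: [0.5, 0.5, -0.8]
gripper_width: 25.0
grasp_force: 59.0
```

Run:
```python
from h import *
s=arm.read_state();M=R.from_quat(s["ee_rot"]).as_matrix()
t=np.degrees(np.arccos(-M[2,2]));print(s["position"],t,s["joints"].round(3),abs(s["joint_vel"]).max(),s["grasp_force"])
if t>48 and abs(s["joint_vel"]).max()<.05: print(arm.job_done())
```

```text
[ 496.92260879 -162.33155469  379.09839552] 52.686531875002736 [-0.011 -0.236 -0.587 -0.035 -0.3   -1.51 ] 0.004053327105226456 58.95066976547241
the job is handed in; nothing more can be done
None
```

The job is handed in (no verdict came back): the cover lies flat on the mat about 3 mm off its centre and let go, the red carrier is held still at about 53° tilt and 38 cm up, and the last picture shows the grey carrier in its socket and the screwdriver and tape roll where they lay (spanner out of frame).

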